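# Run a hand tap down to the bottom of a blind hole in the vice

## Robot

A 6-joint arm with a two-finger parallel gripper is mounted at the origin on a cart in front of the work surface, level with it; the furniture and walls round the work are solid. World frame = base frame: x ahead of the robot, y to its left, z up, the work surface at z = 0. Lengths are in mm, angles in degrees, forces in N, time in s.
With the tool pointing down it reaches from about 350 to 850 mm from the base axis. Payload 8.1 kg.
Tool frame: the origin (TCP) lies midway between the tips of the shut fingers; the grasp point (between the pads) lies 19 mm behind it; z points along the fingers, y is the line along which they close (so a half turn about z gives the same grasp; the last joint's range is limited). The gripper opens to 85 mm and grips with 20 to 120 N. Pads are 22 mm wide; open, the fingers measure 114 mm over their backs; the gripper's body (76 mm by 85 mm) begins 54 mm behind the grasp point. The pads swing forward as they close: fully open they stand 13 mm farther back than shut.
Start: joints at [69.591, 7.471, 85.268, -0, 87.261, -4.893], TCP at [160.479, 578.145, 203.992] pointing down, gripper open.
Joint ranges: [-169.43, 169.43], [-51.17, 129.36], [1.28, 143.12], [-76.62, 256.62], [0, 156.53], [-152.29, 152.29]. Speed limits (degrees/s): [136.94, 136.94, 159.86, 180, 180, 180].

## Interface

Orientations are given as [roll, pitch, yaw] about the fixed x, y, z axes, in that order (R = Rz(yaw) Ry(pitch) Rx(roll)).
In Python, from bench import r gives the robot as it stands. The module is installed in compiled form; this text tells all that it offers.
- The arm moves only by the tool jog_arm, never from a script. Its argument "rows" is a list of rows, each a list of 2 entries, a list of its own where there are three numbers: the shift along the tool's x, y, z in mm, then the turn, a rotation vector about the tool's x, y, z in rad. A call has 1 to 10 rows; each row is the pose to reach, as a shift and turn from the pose commanded when the call began, along the tool's axes at that moment; what a row does not reach only later rows make up. A row lasts 1/10 s, in which the tool goes at most 50 mm and 8.59 degrees, less where a joint would pass 70% of its speed; a pose out of reach is approached as far as the arm can. A call with a gripper value outside its range is refused whole. "grip" is the finger opening in mm, from 0 to 85.4, set as the call begins (left out, the last holds). The fingers move at their own pace and stop on an object; "force" is the grip in N (left out, the last holds). Time passes only in rows, so rows that repeat a pose let the fingers close. It gives the time, the measured TCP pose, the force, the opening and the grip force at its end, in the units of the state.
- r.sense(): the state, without advancing time (a new reading comes with each control period).
- r.snapshot(name): name is "scene" or "top" or "wrist"; returns (picture, depth): 480x640x3 uint8, blue, green, red; 480x640 float32, mm along the optical axis (not along the pixel's ray), 0 where there is no reading.
- r.camera_params(name): a dict with "fx", "fy", "cx", "cy" (pixels), "pose" (4x4, takes a point from camera to world coordinates); the wrist camera has in their place "tool_from_camera" (4x4, takes a point from camera to tool coordinates, whose origin is the TCP and whose axes are the flange's). Camera axes: x right, y down, z forward; pixel columns grow to the right and rows downward; lengths in mm; the calibration is good to about 2 mm. A picture is of the moment at which its call begins: read the wrist's pose just before it. camera_params takes no time and is no camera call.
- r.hand_in(): hands the job in; it is judged then, once.
The state is a dict: "time": time; "joint_pos": joint angles; "qd": joint speeds; "joint_efforts": joint torques, N m; "tool_pos": TCP position; "tcp_rot": TCP orientation; "ft_force": force on the tool from outside, world axes, zero at the start; "wrist_torque": the same for the moment, N m; "finger_gap": finger opening in mm; "grip_force": force on a finger pad.
Only numpy, scipy, OpenCV 4.12 (cv2) and the standard library are available. Lean on these libraries where they do the work, as an engineer would, in place of code of your own. Each camera call takes 0.05 s, during which the arm holds its last target. There are 200 camera calls.

## Task

Pick up the tap wrench and drop its square hole fully down over the square of the big tap that is standing started in the steel foot in the bench vice. Work the tap clockwise to the bottom of its blind hole the proper way: half a turn forward, a quarter turn back, half a turn forward, a quarter turn back, then on until you feel it touch bottom, and never force it, because the tap snaps. Leave the wrench sitting on the tap, let go, and leave the other things on the bench alone.

Things in the scene. Friction and masses are not known exactly. Their poses are not given: they have to be found in the camera images.
- tap_wrench: Loose steel bar tap wrench, 0.26 to 0.42 kg, lying flat. Body 34 (x) x 46 (y) x 18 mm (z) with a square through hole 17.2 mm wide, sides along x and y; two round arms 11 to 15 mm thick along +y and -y, 235 mm tip to tip, axis 9 mm above the underside. Origin: middle of the hole at the underside; z up. Grip the 34 mm sides, fingers closing along x. It fits the tap any of four ways round.
- tap: Threads and 22 mm shank of an M27 x 3 steel hand tap, upright in the foot. Origin: middle of its nose, hidden in the hole; z up along the tap. Turning clockwise from above (about -z) screws it down 3 mm a turn. Turning into uncleared thread takes about 0.15 N m; backing off, or going forward over thread already cleared, about 0.04 N m. It stays where it is left.
- tap_square: Driving square on top of the tap, 16 mm across flats, 18 mm long, then a 3 mm high cone. Origin: on the axis at the foot of the square, 112 mm above the nose, on the shank's shoulder, where the seated wrench's origin comes to lie; x, y square to the flats. Under load it twists against tap, 1 rad for 2.5 N m; the tap snaps at 0.22 rad (about 0.55 N m, either way).
- tap_nose (a point): Middle of the tap's nose (origin of tap).
- cleaned_to (a point): Point on the axis of the hole down to which the tap's nose has so far been; it starts at the nose, goes down with it and stays down when the tap is backed off.
- hole_bottom (a point): Middle of the flat bottom of the blind hole, on the tap's axis, where the nose comes to a hard stop. At the start the nose is 0.85 to 1.05 turns (2.5 to 3.2 mm) above it.
- foot: Forged steel foot held in the jaws of the blue bench vice: flange 98 x 56 x 9 mm lying on the jaws, on it a round boss 47 mm wide whose top is 34.5 mm above the flange's underside, with the tap standing upright in its middle. Does not move. Origin: middle of the flange's underside, on the tap's axis, about 158 mm above the bench; z up.
- coach_bolt: Bystander: hex bolt with nut, 94 mm long, lying by the vice. Origin: under its middle.
- tape_measure: Bystander: yellow tape measure, 73 mm long, 61 mm high, behind the vice. Origin: under its middle.
- spanner_19: Bystander: combination spanner, 227 mm long, lying behind the wrench. Origin: under its middle.
- hammer: Bystander: hammer, 250 mm long, lying in front of the parts drawers. Origin: under its middle.
- driver_black: Bystander: screwdriver with black handle, 172 mm long, left of the wrench near the edge. Origin: under its middle.

How it is judged (in metres and radians):
On the way, in this order (a step that is already met when the one before it is completed fails the run):
1. The wrench sits fully down on the tap's square (distance between tap_wrench and tap_square below 0.003 m and angle between tap_wrench's own z axis and vertical below 0.1 rad), for 0.1 s.
2. The tap has gone on by about half a turn (0.36 to 0.62 of a turn) and has then been backed off by about a quarter (more than 0.14 of a turn) (distance of cleaned_to from where it was at the start of the episode between 0.00108 and 0.00186 m and distance between tap_nose and cleaned_to above 0.00042 m), for 0.05 s.
3. The tap has gone on to about three quarters of a turn from the start (0.63 to 0.92 of a turn) and has again been backed off by about a quarter (more than 0.14 of a turn) (distance of cleaned_to from where it was at the start of the episode between 0.00189 and 0.00276 m and distance between tap_nose and cleaned_to above 0.00042 m), for 0.05 s.
At the end, for the whole second after the job is handed in: The tap's nose is on the bottom of the hole (within 0.15 mm, 18 degrees of turn), and the wrench sits level and at rest on the tap's square, its underside within 3 mm of the shoulder (all of step 1 and distance between tap_nose and hole_bottom below 0.00015 m and linear speed of tap_wrench below 0.1 m/s); the robot touches nothing.
It fails at once if The tap is forced until it snaps (twisted by more than 0.22 rad, about 0.55 N m) (angle between the x axis of tap_square and the x axis of tap, either way round above 0.22 rad).
It fails at once if A bystander is shifted by more than 30 mm (distance of any of coach_bolt, tape_measure, spanner_19, hammer, driver_black from where it was at the start of the episode above 0.03 m).
It also fails if it takes over 72 s, if anything falls off the work surface, if the arm or the gripper's body presses on something with over 40 N, if the wrist force passes 120 N, or if a joint passes its speed limit or range.

## Working session

There is one attempt and no reset: what is moved stays moved. The work goes in short steps, Python scripts to look and compute and a tool call to move; the robot and the scene stay as the last step left them, time stands still between calls to the robot, and variables do not carry over. Pictures are saved under pics/ and viewed, at most 10 in all, crops included, and the job is handed in when it is done.

Besides the shell and the picture viewer there is one more tool, called after "Emit:" as name(argument=value, ...), one argument or row to a line, values as JSON. jog_arm: Moves the arm, as the interface text tells. Its arguments: {"type":"object","properties":{"rows":{"type":"array"},"grip":{"type":"number"},"force":{"type":"number"}},"required":["rows"]}

```bash
mkdir -p pics
python3 - <<'E'
from bench import r
import cv2,numpy as np
print(r.sense())
for n in("top","scene"):
    im,d=r.snapshot(n); cv2.imwrite(f"pics/{n}0.png",im); np.savez(f"{n}0.npz",im=im,d=d)
    print(n,r.camera_params(n))
print(r.camera_params("wrist"))
E
```

```text
{'time': 0.0, 'joint_pos': array([ 6.95923622e+01,  7.51464483e+00,  8.53298902e+01, -1.65482194e-05,
        8.72601021e+01, -4.89264359e+00]), 'qd': array([-0.01860157,  0.12672882, -0.16585748, -0.13069207, -0.08456258,
       -0.0182528 ]), 'joint_efforts': array([-3.49306843e-03, -5.69388449e+01, -5.00554776e+01, -4.63259057e-04,
        1.47710089e-02, -5.01028126e-05]), 'tool_pos': array([160.26101374, 577.58514427, 202.94343672]), 'tcp_rot': array([-1.79895743e+02, -8.90791700e-03,  1.64484998e+02]), 'ft_force': array([ 0.54121964, -0.49334618, -1.0535312 ]), 'wrist_torque': array([ 0.00614054, -0.01196695, -0.02254883]), 'grip_force': 0.0, 'finger_gap': 85.39537327420354}
top {'fx': 624.5347393067472, 'fy': 624.5347393067472, 'cx': 308.3224861639728, 'cy': 239.15729497789977, 'pose': array([[ 2.97424920e-02, -9.90126649e-01,  1.36983949e-01,
         3.30256395e+02],
       [-9.99491516e-01, -3.10357024e-02, -7.31405115e-03,
         1.51130312e+02],
       [ 1.14932300e-02, -1.36696756e-01, -9.90546265e-01,
         1.49209159e+03],
       [ 0.00000000e+00,  0.00000000e+00,
[... 272 characters left out ...]
1, -5.54034390e-01,  6.29460364e-01,
        -4.42130546e+02],
       [ 7.50855562e-03, -7.53841947e-01, -6.57012893e-01,
         7.94079753e+02],
       [ 0.00000000e+00,  0.00000000e+00,  0.00000000e+00,
         1.00000000e+00]])}
{'fx': 397.62429218968146, 'fy': 397.62429218968146, 'cx': 320.8395025490757, 'cy': 251.34401806918822, 'tool_from_camera': array([[ 3.86269666e-04, -9.46112733e-01, -3.23837222e-01,
         8.30940377e+01],
       [ 9.99998220e-01, -2.32565896e-04,  1.87224474e-03,
        -1.36461341e+00],
       [-1.84666808e-03, -3.23837369e-01,  9.46110960e-01,
        -1.69089250e+02],
       [ 0.00000000e+00,  0.00000000e+00,  0.00000000e+00,
         1.00000000e+00]])}
```

View pics/top0.png

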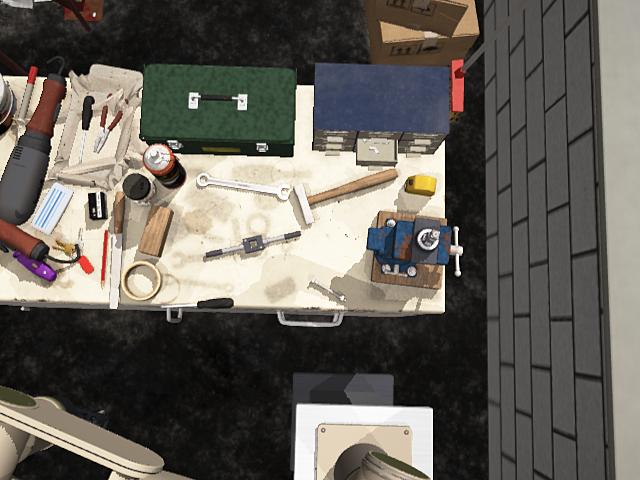

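View pics/scene0.png

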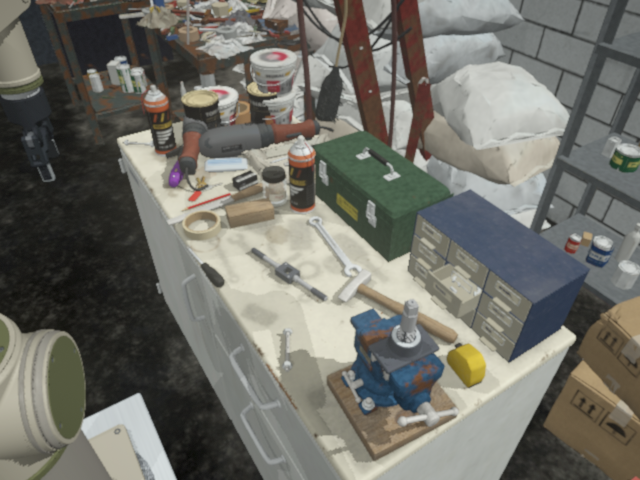

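The top view shows the wrench body at about (252,244) with arms from (208,256) to (298,234), and the tap at about (428,238) in the vice. Next I'll turn these into positions.

```bash
cat > h.py <<'E'
from bench import r
import numpy as np,cv2
from scipy.spatial.transform import Rotation as R
def cloud(d,c,P):
    v,u=np.mgrid[:480,:640]; p=np.stack([(u-c['cx'])/c['fx']*d,(v-c['cy'])/c['fy']*d,d],-1)
    w=p@P[:3,:3].T+P[:3,3]; w[d<=0]=np.nan; return w
def wrist(save=None):
    s=r.sense(); im,d=r.snapshot("wrist"); c=r.camera_params("wrist")
    T=np.eye(4);T[:3,:3]=R.from_euler('xyz',s['tcp_rot'],degrees=True).as_matrix();T[:3,3]=s['tool_pos']
    if save: cv2.imwrite(save,im)
    return s,im,d,cloud(d,c,T@c['tool_from_camera'])
E
python3 - <<'E'
from h import *
for n in("top","scene"):
    z=np.load(n+"0.npz");c=r.camera_params(n);w=cloud(z['d'],c,c['pose'])
    if n=="top":
        a=w[225:265,195:310].reshape(-1,3);a=a[(a[:,2]>6)&(a[:,2]<40)]
        print(len(a),a.min(0),a.max(0),np.median(a,0))
        m=a[:,:2].mean(0);e=np.linalg.svd(a[:,:2]-m)[2][0];t=(a[:,:2]-m)@e
        print(m,e,t.min(),t.max(),m+e*(t.min()+t.max())/2, w[244,245:260,2].round())
        print("table z",np.nanmedian(w[270:285,230:280,2]))
        b=w[215:262,405:450]
    else: b=w[290:350,390:430]
    q=b.reshape(-1,3);q=q[np.isfinite(q[:,2])]
    print(n,"top z",np.sort(q[:,2])[-20:].round(1))
    for lo,hi in((205,300),(255,300),(183,200)):
        k=q[(q[:,2]>lo)&(q[:,2]<hi)]
        if len(k):print(lo,len(k),k.min(0).round(1),k.max(0).round(1),k.mean(0).round(1))
E
```

```text
676 [469.36300636 139.303822     6.06280873] [564.59827434 399.62417209  26.08223289] [519.27324267 272.36036169  13.60338172]
[518.89001041 271.81922565] [ 0.23400925 -0.97223437] -120.5241059303349 119.8426944716401 [518.81028212 272.15047147] [12. 15. 14. 12. 20.  1.  2. -2.  0. -2. -6. -0. 21. 17. 19.]
table z -1.155086164314298
top top z [267.8 267.9 267.9 268.  268.1 268.3 268.4 268.5 268.6 268.7 268.8 269.
 269.3 269.4 269.6 270.5 270.5 271.7 271.9 272.4]
205 171 [ 504.3 -120.2  205.5] [530.8 -96.  272.4] [ 515.1 -106.2  244.3]
255 75 [ 508.5 -118.1  256.3] [ 527.3 -101.   272.4] [ 517.  -108.7  264.9]
183 241 [ 493.6 -131.9  183.1] [540.3 -85.5 199.7] [ 513.6 -104.6  191.7]
scene top z [266.7 266.7 266.8 266.8 266.9 266.9 266.9 267.1 267.2 267.4 267.4 267.4
 267.5 267.5 267.5 267.6 267.6 267.7 267.7 268.1]
205 542 [ 504.  -124.5  205.1] [ 530.9 -100.8  268.1] [ 514.2 -114.3  238.4]
255 150 [ 509.3 -120.   255. ] [ 527.5 -101.5  268.1] [ 516.3 -112.4  262.7]
183 454 [ 494.2 -134.5  183.1] [542.  -87.3 199.9] [ 511.8 -116.2  191.4]
```

Emit:
jog_arm(
  rows=[
    [[-45, -20, 0], [0, 0, 0.1]],
    [[-90, -40, 0], [0, 0, 0.21]],
    [[-135, -60, 0], [0, 0, 0.32]],
    [[-175, -80, 0], [0, 0, 0.43]],
    [[-215, -100, 0], [0, 0, 0.54]],
    [[-260, -120, 0], [0, 0, 0.65]],
    [[-300, -140, 0], [0, 0, 0.76]],
    [[-345, -160, 0], [0, 0, 0.87]],
    [[-390, -180, 0], [0, 0, 0.97]],
    [[-428, -199, 0], [0, 0, 1.065]],
  ],
  grip=60,
)

```text
time: 1.1
tool_pos: [521.0, 269.9, 203.5]
tcp_rot: [-180.0, 0.0, 103.2]
ft_force: [0.3, -0.4, 0.6]
finger_gap: 59.8
grip_force: 0.0
```

```bash
cat > loc.py <<'E'
from h import *
s,im,d,w=wrist("pics/w1.png")
print(s['tool_pos'],s['tcp_rot'],s['joint_pos'],s['finger_gap'])
m=(w[...,2]>7)&(w[...,2]<35)&(np.hypot(w[...,0]-519,w[...,1]-272)<135)
n,l,st,ce=cv2.connectedComponentsWithStats(m.astype(np.uint8)); k=1+np.argmax(st[1:,4]); m=l==k
a=w[m]; 
(c,sz,ang)=cv2.minAreaRect(a[:,:2].astype(np.float32)); print(len(a),c,sz,ang,a[:,2].max())
# body
A=a[:,:2]-np.array(c); e=np.linalg.svd(a[:,:2]-a[:,:2].mean(0),full_matrices=False)[2][0]; 
if e[1]<0:e=-e
f=np.array([e[1],-e[0]]); t=A@e; q=A@f
print("yaw",np.degrees(np.arctan2(-e[0],e[1])))
b=(abs(q)>11)&(abs(t)<40); print("body t",np.percentile(t[b],[1,99]),"q",np.percentile(q[b],[1,99]))
print("ctr",np.array(c)+e*np.mean(np.percentile(t[b],[1,99]))+f*np.mean(np.percentile(q[b],[1,99])))
E
python3 loc.py
python3 - <<'E'
from h import *
z=np.load("top0.npz");c=r.camera_params("top");w=cloud(z['d'],c,c['pose'])
m=(w[...,2]>100)&(np.hypot(w[...,0]-517,w[...,1]+109)<260)&(w[...,0]>570); q=w[m]; print("drawers",q.min(0),q.max(0))
E
```

```text
[521.03846482 269.89466442 203.53220673] [-1.79971261e+02  1.55819385e-02  1.03190001e+02] [ 2.23854500e+01  5.48107125e+00  8.74565684e+01 -1.08030608e-02
  8.70932199e+01  9.19600353e+00] 59.81324732283134
4312 (521.4431762695312, 272.8187255859375) (33.88297653198242, 234.06251525878906) 15.374364852905273 19.587165533551342
yaw 14.945132249209728
body t [-23.25961143  22.60379458] q [-16.78956184  16.94422921]
ctr [521.6024596  272.52185313]
drawers [ 703.05632588 -161.35891806  100.05437158] [776.41192708  35.5930608  177.2931487 ]
```

View pics/w1.png

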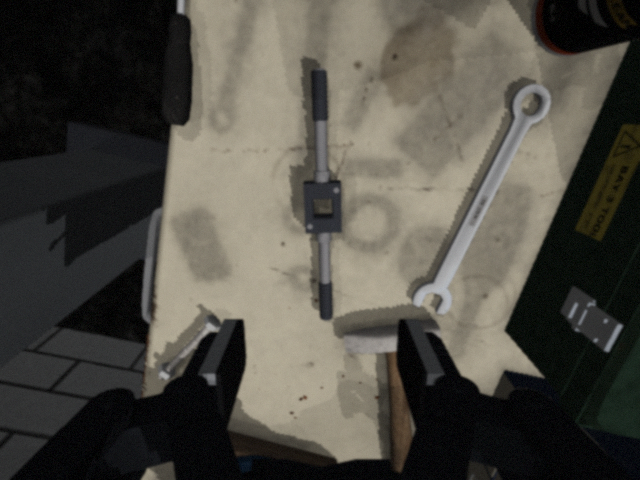

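The wrist view shows the wrench body at (322,207), clear of the other tools. I'll go down over it.

Emit:
jog_arm(
  rows=[
    [[2.4, 1.2, 40], [0, 0, -0.031]],
    [[2.4, 1.2, 80], [0, 0, -0.031]],
    [[2.4, 1.2, 120], [0, 0, -0.031]],
    [[2.4, 1.2, 160], [0, 0, -0.031]],
    [[2.4, 1.2, 180], [0, 0, -0.031]],
    [[2.4, 1.2, 190], [0, 0, -0.031]],
    [[2.4, 1.2, 197], [0, 0, -0.031]],
    [[2.4, 1.2, 200], [0, 0, -0.031]],
    [[2.4, 1.2, 200], [0, 0, -0.031]],
  ],
)

```text
time: 2.05
tool_pos: [521.0, 274.9, 4.9]
tcp_rot: [179.9, -0.0, 105.2]
ft_force: [-0.5, -0.6, 0.3]
finger_gap: 60.3
grip_force: 0.0
```

Run:
```python
from h import *
s,im,d,w=wrist("pics/w2.png"); print(s['tool_pos'],s['tcp_rot'],s['ft_force'])
```

```text
[521.00100723 274.85362306   4.93622994] [ 1.79915661e+02 -9.25380664e-03  1.05245056e+02] [-0.50458417 -0.56540784  0.28847646]
```

View pics/w2.png

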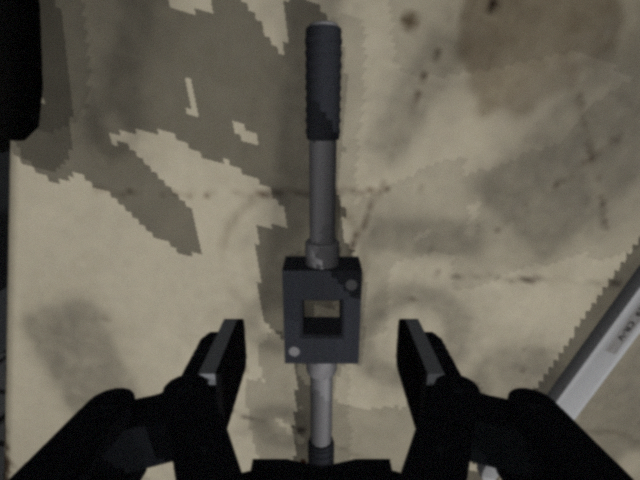

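The body fills (283–360, 258–362) and the fingers straddle it at about rows 320–380. I'll compute the hole in tool coordinates.

```bash
cat > tl.py <<'E'
from h import *
def tool_cloud(d):
    c=r.camera_params("wrist"); return cloud(d,c,c['tool_from_camera'])
E
python3 - <<'E'
from tl import *
im,d=r.snapshot("wrist"); w=tool_cloud(d)
m=np.zeros((480,640),bool); m[240:380,260:385]=1
q=w[m]; q=q[np.isfinite(q[:,2])]
z=q[:,2]; top=q[(z<-8)&(z>-18)]; print(np.histogram(z,bins=np.arange(-25,10,2)))
for k in(0,1):print(np.percentile(top[:,k],[.5,2,98,99.5]))
(c,s,a)=cv2.minAreaRect(top[abs(top[:,1]-np.median(top[:,1]))<20][:,:2].astype(np.float32)); print(c,s,a)
for row in (275,309,350): print(row, w[row,322], w[row,290],w[row,355])
for row in (258,262,360,364,302,338):print(row,w[row,300].round(1),w[row,322].round(1))
for v,u in((335,230),(360,220),(335,410)):print(w[v,u].round(1))
E
```

```text
(array([   0,    0,    0,    0,    0,   90, 5091, 1462,  658,  353,  233,
        187,  146,  131,  285, 7935,  860]), array([-25, -23, -21, -19, -17, -15, -13, -11,  -9,  -7,  -5,  -3,  -1,
         1,   3,   5,   7,   9]))
[-35.13120651 -32.25383262  29.01145049  30.75631837]
[-17.07165131 -16.55861946  16.08377481  16.59426128]
(-2.5166854858398438, -0.2782478332519531) (70.00104522705078, 34.11661148071289) 0.2018660455942154
275 [ 17.97609254   0.33044144 -11.97488326] [ 17.72159293 -13.35457894 -11.35517598] [ 17.87895924  14.41447241 -11.73358363]
309 [-7.14585698  0.4245764   5.68461048] [  1.76835534 -13.71774935 -11.76389767] [  1.75112273  14.86788414 -11.728446  ]
350 [-18.89842938   0.37920288 -11.97767283] [-19.34330381 -14.27254289 -11.28459323] [-18.85919339  15.42121768 -12.04008161]
258 [20.3 -9.7  2.8] [ 25.1   0.3 -10.3]
262 [20.1 -9.5 -1.8] [ 23.3   0.3 -10.4]
360 [-23.9  -9.7 -12.4] [-23.7   0.4 -12.7]
364 [-39.2 -10.9   6.6] [-27.9   0.4  -9.8]
302 [  4.6  -9.3 -10.6] [-3.9  0.4  6.7]
338 [-12.7  -9.6 -11.9] [-13.    0.4 -11.4]
[  9.6 -32.  -46.8]
[  9.6 -31.8 -62. ]
[ 10.1  30.8 -47.7]
```

Emit:
jog_arm(
  rows=[
    [[0, 0, 2], [0, 0, 0]],
    [[0, 0, 3.5], [0, 0, 0]],
    [[0, 0, 3.5], [0, 0, 0]],
  ],
)

```text
time: 2.45
tool_pos: [520.2, 274.5, 0.5]
tcp_rot: [180.0, 0.0, 105.2]
ft_force: [-0.1, -0.5, -0.3]
finger_gap: 60.1
grip_force: 0.0
```

Emit:
jog_arm(
  rows=[
    [[0, 0, 0], [0, 0, 0]],
    [[0, 0, 0], [0, 0, 0]],
    [[0, 0, 0], [0, 0, 0]],
    [[0, 0, 0], [0, 0, 0]],
    [[0, 0, 0], [0, 0, 0]],
    [[0, 0, 0], [0, 0, 0]],
    [[0, 0, 0], [0, 0, 0]],
    [[0, 0, 0], [0, 0, 0]],
  ],
  grip=20,
  force=80,
)

```text
time: 3.25
tool_pos: [520.3, 274.5, 0.5]
tcp_rot: [180.0, -0.0, 105.2]
ft_force: [-0.1, 0.0, -0.0]
finger_gap: 19.9
grip_force: 0.0
```

Run:
```python
from tl import *
im,d=r.snapshot("wrist");cv2.imwrite("pics/w3.png",im[200:]); s=r.sense(); print(s['finger_gap'],s['grip_force'],s['wrist_torque'])
```

```text
19.850954280004572 0.0 [ 0.04440759 -0.02493513 -0.02163168]
```

View pics/w3.png

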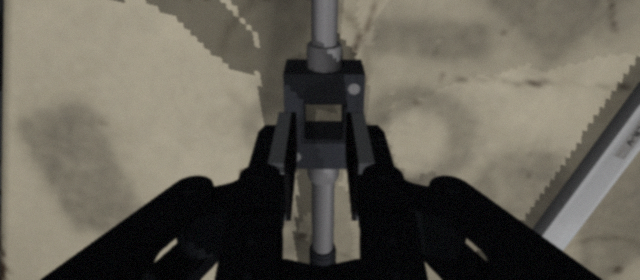

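Run:
```python
from tl import *
im,d=r.snapshot("wrist");w=tool_cloud(d)
for v,us in((320,(262,270,280,288,295,300,322,350,358,368,380)),(340,(262,280,290,296,352,365)),(360,(280,290,352,365)),(400,(288,292,355))):
    for u in us: print(v,u,w[v,u].round(1))
```

```text
320 262 [-11.2 -28.6   2. ]
320 270 [-10.6 -24.5   0.9]
320 280 [  9.9 -15.5 -36.5]
320 288 [  9.9 -12.5 -36.5]
320 295 [  6.5 -10.3 -30.4]
320 300 [ -0.8  -9.1 -16.9]
320 322 [-11.    0.4   1.7]
320 350 [ 10.1  10.7 -37. ]
320 358 [  9.5  13.8 -35.9]
320 368 [-10.8  22.5   1.3]
320 380 [-10.6  28.3   0.9]
340 262 [  5.2 -21.5 -43. ]
340 280 [  9.1 -14.2 -49.4]
340 290 [  9.9 -10.7 -50.7]
340 296 [ -4.4 -10.3 -27.2]
340 352 [  9.5  10.5 -49.9]
340 365 [ 10.   14.8 -50.9]
360 280 [ 10.  -12.9 -62.5]
360 290 [  5.8 -10.4 -56.3]
360 352 [  9.1   9.7 -61.1]
360 365 [  9.9  13.6 -62.4]
400 288 [ -3.7 -10.7 -64.3]
400 292 [-11.9 -10.3 -54.2]
400 355 [ -3.6  10.7 -64.4]
```

Run:
```python
from tl import *
im,d=r.snapshot("wrist");w=tool_cloud(d)
q=w[300:440,250:390].reshape(-1,3)
f=q[(abs(q[:,1])<40)&(q[:,2]<-20)]
for lo in range(-14,14,2):
    k=f[(f[:,0]>=lo)&(f[:,0]<lo+2)]
    if len(k):print(lo,len(k),np.sort(k[:,2])[-5:].round(1))
g=q[(abs(abs(q[:,1])-10.3)<.6)]; print(np.histogram(g[:,2],bins=np.arange(-70,10,5)))
```

```text
-14 32 [-42.5 -42.1 -41.4 -36.4 -29.1]
-12 135 [-29.6 -29.4 -29.3 -29.1 -28.8]
-10 192 [-28.7 -28.6 -28.4 -28.4 -27.1]
-8 177 [-28.3 -28.2 -27.7 -27.4 -26.9]
-6 193 [-27.7 -27.3 -27.  -26.6 -26.2]
-4 192 [-26.7 -26.6 -26.4 -25.9 -25.8]
-2 194 [-32.2 -32.  -31.6 -31.4 -31.2]
0 186 [-32.1 -32.  -31.9 -31.5 -31.2]
2 194 [-30.9 -30.6 -30.6 -30.5 -30.1]
4 1224 [-30.1 -30.1 -30.  -29.8 -29.8]
6 540 [-29.8 -29.7 -29.4 -28.8 -27.9]
8 1850 [-29.7 -29.4 -29.3 -29.2 -28.8]
10 2714 [-31.8 -31.6 -31.5 -31.4 -31.4]
12 279 [-69.2 -69.1 -69.  -68.6 -68.6]
(array([  0, 456, 151, 143, 135, 116, 101,  85,  44,   0, 319,   6,   0,
         0, 331]), array([-70, -65, -60, -55, -50, -45, -40, -35, -30, -25, -20, -15, -10,
        -5,   0,   5]))
```

The fingertips sit about 28 mm behind the nominal TCP, so the fingers closed above the 18 mm body without touching it. I'll open, go down with a force check, and grip again.

Emit:
jog_arm(
  rows=[
    [[0, 0, 0], [0, 0, 0]],
    [[0, 0, 0], [0, 0, 0]],
    [[0, 0, 0], [0, 0, 0]],
    [[0, 0, 0], [0, 0, 0]],
    [[0, 0, 0], [0, 0, 0]],
    [[0, 0, 4], [0, 0, 0]],
    [[0, 0, 8], [0, 0, 0]],
    [[0, 0, 12], [0, 0, 0]],
    [[0, 0, 12], [0, 0, 0]],
  ],
  grip=56,
)

```text
time: 4.3
tool_pos: [519.5, 274.2, -12.6]
tcp_rot: [-179.9, 0.0, 105.2]
ft_force: [-0.5, 0.1, 0.2]
finger_gap: 55.8
grip_force: 0.0
```

Emit:
jog_arm(
  rows=[
    [[0, 0, 3], [0, 0, 0]],
    [[0, 0, 6], [0, 0, 0]],
    [[0, 0, 9], [0, 0, 0]],
    [[0, 0, 11], [0, 0, 0]],
    [[0, 0, 11], [0, 0, 0]],
  ],
)

```text
time: 4.8
tool_pos: [519.9, 274.4, -23.0]
tcp_rot: [-180.0, 0.0, 105.2]
ft_force: [0.0, -0.2, 0.2]
finger_gap: 56.1
grip_force: 0.0
```

Emit:
jog_arm(
  rows=[
    [[0, 0, 0], [0, 0, 0]],
    [[0, 0, 0], [0, 0, 0]],
    [[0, 0, 0], [0, 0, 0]],
    [[0, 0, 0], [0, 0, 0]],
    [[0, 0, 0], [0, 0, 0]],
    [[0, 0, 0], [0, 0, 0]],
  ],
  grip=20,
  force=80,
)

```text
time: 5.4
tool_pos: [520.7, 274.7, -21.9]
tcp_rot: [180.0, -0.0, 105.2]
ft_force: [-1.2, 0.1, 5.4]
finger_gap: 31.6
grip_force: 80.5
```

Gripped. I'll lift.

Emit:
jog_arm(
  rows=[
    [[0, 0, -15], [0, 0, 0]],
    [[0, 0, -45], [0, 0, 0]],
    [[0, 0, -85], [0, 0, 0]],
    [[0, 0, -130], [0, 0, 0]],
    [[0, 0, -175], [0, 0, 0]],
    [[0, 0, -220], [0, 0, 0]],
    [[0, 0, -260], [0, 0, 0]],
    [[0, 0, -295], [0, 0, 0]],
    [[0, 0, -312], [0, 0, 0]],
    [[0, 0, -312], [0, 0, 0]],
  ],
)

```text
time: 6.4
tool_pos: [521.4, 275.0, 293.7]
tcp_rot: [179.7, -0.0, 105.2]
ft_force: [0.7, 0.7, -3.6]
finger_gap: 31.6
grip_force: 80.5
```

Emit:
jog_arm(
  rows=[
    [[-20, -4, 0], [0, 0, -0.1]],
    [[-50, -9, 0], [0, 0, -0.2]],
    [[-80, -14, 0], [0, 0, -0.3]],
    [[-110, -20, 0], [0, 0, -0.4]],
    [[-140, -25, 0], [0, 0, -0.5]],
    [[-170, -31, 0], [0, 0, -0.6]],
    [[-200, -36, 0], [0, 0, -0.7]],
    [[-230, -42, 0], [0, 0, -0.8]],
    [[-260, -47, 0], [0, 0, -0.9]],
    [[-290, -52, 0], [0, 0, -1.0]],
  ],
)

```text
time: 7.4
tool_pos: [545.1, -20.0, 287.1]
tcp_rot: [-180.0, -0.2, 162.8]
ft_force: [0.4, 0.3, -3.5]
finger_gap: 32.1
grip_force: 80.4
```

Run:
```python
from h import *
s=r.sense();print(s['tool_pos'],s['tcp_rot'],s['joint_pos'],s['finger_gap'],s['ft_force'],s['wrist_torque'])
```

```text
[545.10907122 -20.01752955 287.12657384] [-179.96712765   -0.20455824  162.77332609] [-7.49053416e+00 -1.90643164e+00  8.63545985e+01  2.20523470e-03
  9.57590042e+01 -8.02637016e+01] 32.129619053741315 [ 0.40783008  0.32750003 -3.45306759] [0.01959291 0.00190227 0.05141402]
```

Emit:
jog_arm(
  rows=[
    [[-3, -6, 0], [0, 0, -0.1]],
    [[-6, -13, 0], [0, 0, -0.2]],
    [[-9, -20, 0], [0, 0, -0.3]],
    [[-12, -27, 0], [0, 0, -0.4]],
    [[-13, -27, 0], [0, 0, -0.5]],
    [[-13, -27, 0], [0, 0, -0.6]],
    [[-13, -27, 0], [0, 0, -0.65]],
    [[-13, -27, 0], [0, 0, -0.65]],
  ],
)

```text
time: 8.2
tool_pos: [549.6, -48.5, 287.3]
tcp_rot: [179.9, -0.2, -160.2]
ft_force: [0.4, -0.1, -3.2]
finger_gap: 32.2
grip_force: 80.4
```

Run:
```python
from h import *
s,im,d,w=wrist("pics/w4.png");np.savez("w4.npz",d=d,w=w,im=im)
print(s['tool_pos'],s['tcp_rot'],s['joint_pos'])
q=w.reshape(-1,3);q=q[np.isfinite(q[:,2])]
q=q[np.hypot(q[:,0]-517,q[:,1]+110)<25]
print(np.histogram(q[:,2],bins=np.arange(180,290,4)))
```

```text
[549.55479045 -48.45129073 287.28480983] [ 1.79899365e+02 -1.75123576e-01 -1.60182171e+02] [-1.03627605e+01 -9.43113400e-01  8.53908621e+01 -1.05128697e-03
  9.57542278e+01 -1.20180539e+02]
(array([  88,  106,  570, 1523,   55,   46,   60,  295,   30,   40,   46,
         48,   53,   55,   51,   64,  260,   67,   67,   71,  227,  836,
         52,    0,    0,    0,    0]), array([180, 184, 188, 192, 196, 200, 204, 208, 212, 216, 220, 224, 228,
       232, 236, 240, 244, 248, 252, 256, 260, 264, 268, 272, 276, 280,
       284, 288]))
```

View pics/w4.png

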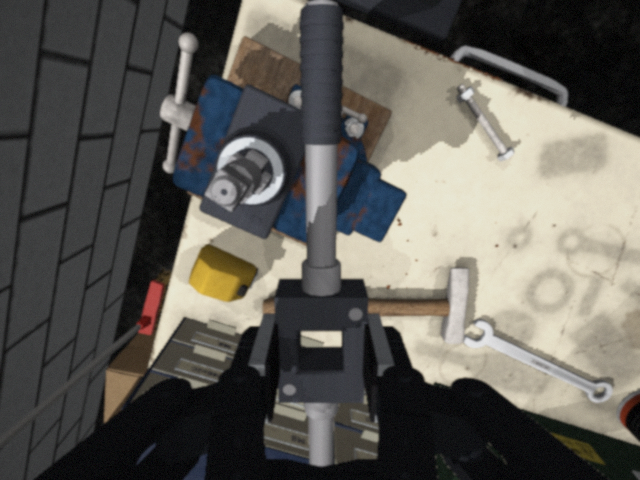

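The wrench is held level with its hole at (320,350). The tap square's top is at (225,190), clear in view. I'll fit both.

Run:
```python
from tl import *
z=np.load("w4.npz");w=z['w'];d=z['d'];im=z['im'];t=tool_cloud(d)
sub=np.zeros(d.shape,bool);sub[140:230,180:290]=1
def sel(lo,hi): 
    m=sub&(w[...,2]>lo)&(w[...,2]<hi); return m
for lo,hi in((262.5,275),(243.5,248),(190,195)):
    m=sel(lo,hi);p=w[m];q=t[m]
    R_=cv2.minAreaRect(p[:,:2].astype(np.float32));print(lo,len(p),"world rect",np.round(R_[0],1),np.round(R_[1],1),round(R_[2],1),"mean",p.mean(0).round(1),"toolrect",np.round(cv2.minAreaRect(q[:,:2].astype(np.float32))[0],1), 'circ',np.round(cv2.minEnclosingCircle(p[:,:2].astype(np.float32)),1) if 0 else '')
    print(p[:,2].max())
# side faces of square: normals via points z 250-262
m=sel(249,261);p=w[m]; print(len(p)); 
hull=cv2.convexHull(w[sel(262.5,275)][:,:2].astype(np.float32)); print(hull.reshape(-1,2).round(1).tolist())
print("side",p[::12].round(1).tolist())
b=np.zeros(d.shape,bool);b[270:420,265:380]=1
tz=t[...,2];print(np.histogram(tz[b],bins=np.arange(-60,-20,2)))
m=b&(abs(tz-np.median(tz[b&(tz>-48)&(tz<-34)]))<1.5);q=t[m];print("body tool rect",cv2.minAreaRect(q[:,:2].astype(np.float32)),np.median(q[:,2]))
cv2.imwrite("pics/w5.png",np.hstack([cv2.resize(im[150:220,185:295],None,fx=5,fy=5,interpolation=cv2.INTER_CUBIC)[:350,:],cv2.resize(im[265:405,270:375],None,fx=2.4,fy=2.5)]))
```

```text
262.5 1063 world rect [ 519.3 -109.9] [16.1 16.2] 75.0 mean [ 518.6 -109.5  265.9] toolrect [ 49.2 -47.5] circ 
269.1545466235559
243.5 265 world rect [ 516.3 -108. ] [21.2 14.4] 58.8 mean [ 515.  -105.2  246.1] toolrect [ 51.4 -44.8] circ 
247.91786012421684
190 1899 world rect [ 517.4 -108.5] [46.8 42.2] 58.0 mean [ 514.5 -105.8  192.6] toolrect [ 50.4 -45.8] circ 
194.9186719697168
205
[[528.5, -106.0999984741211], [528.5, -104.9000015258789], [528.4000244140625, -104.5], [527.7999877929688, -104.19999694824219], [526.5, -103.5], [524.7000122070312, -103.0], [518.4000244140625, -101.30000305175781], [515.9000244140625, -100.9000015258789], [513.7999877929688, -100.5], [513.5, -101.0999984741211], [513.2999877929688, -101.80000305175781], [512.5, -104.0], [510.70001220703125, -110.4000015258789], [510.3999938964844, -112.0999984741211], [510.20001220703125, -114.30000305175781], [510.29998779296875, -115.0], [510.6000061035156, -115.5], [511.8999938964844, -116.19999694824219], [523.2999877929688, -119.30000305175781], [524.7000122070312, -119.19999694824219], [525.4000244140625, -
[... 214 characters left out ...]
], [510.9, -109.5, 255.9], [511.4, -108.7, 254.1], [511.9, -107.2, 250.4], [511.8, -107.5, 259.5], [512.2, -106.2, 257.5], [512.7, -104.0, 252.1], [512.9, -104.7, 259.1], [512.9, -102.4, 257.4], [513.3, -102.2, 260.7], [514.1, -100.7, 259.2], [518.7, -101.5, 253.0], [521.8, -102.3, 260.5], [526.6, -103.6, 260.4]]
(array([ 153,  155,  153,  145,  167,  146,  141,  137,  164,  527, 6963,
       1560,  673,  469,  341,  243,  221,  211,  218]), array([-60, -58, -56, -54, -52, -50, -48, -46, -44, -42, -40, -38, -36,
       -34, -32, -30, -28, -26, -24, -22]))
body tool rect ((-0.6788902282714844, -2.3064117431640625), (65.20199584960938, 41.839900970458984), 7.968625545501709) -39.06448401790439
```

View pics/w5.png

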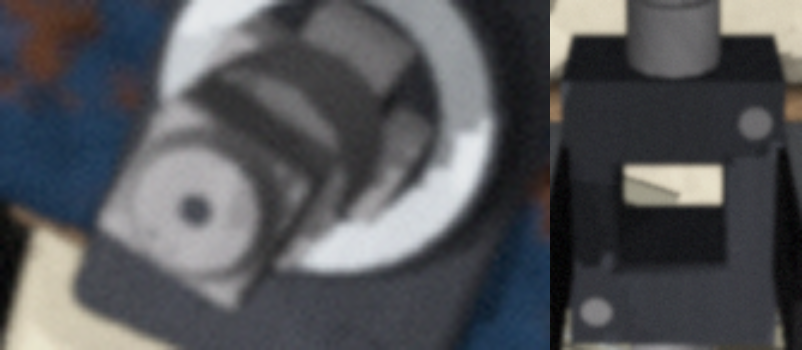

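Crop: the square's flats are about 15° off world axes. The hole's rim spans columns 300–342 and rows 331–371. I'll work out the offset from hole to tap.

Run:
```python
from tl import *
c=r.camera_params("wrist");M=c['tool_from_camera']
def ray(u,v,z):
    k=M[:3,:3]@np.array([(u-c['cx'])/c['fx'],(v-c['cy'])/c['fy'],1]); o=M[:3,3]; return (o+k*(z-o[2])/k[2]).round(2)
for u,v in((300,331),(341.7,331),(300,371),(341.7,371)):print(ray(u,v,-39))
for u,v in((283,297),(361,297),(278,401),(365,401)):print('body',ray(u,v,-39))
# tap centre mark pixel: crop (195,208)/5
print('tapdot',ray(185+195/5,150+208/5,287.3-268))
s=np.load("w4.npz");w=s['w'];print(w[150+41,185+39],w[150+45,185+35])
# boss ring outer circle fit
sub=np.zeros(w.shape[:2],bool);sub[120:230,180:300]=1
m=sub&(w[...,2]>190)&(w[...,2]<195)
p=w[m][:,:2]; h=cv2.convexHull(p.astype(np.float32)).reshape(-1,2)
from scipy.optimize import least_squares
f=least_squares(lambda x:np.hypot(*(h-x[:2]).T)-23.5,[517,-109],loss='soft_l1');print('boss',f.x,f.fun.round(1))
```

```text
[  7.99  -8.88 -39.  ]
[  7.98   6.61 -39.  ]
[ -9.53  -9.17 -39.  ]
[ -9.55   6.92 -39.  ]
body [ 21.89 -14.77 -39.  ]
body [ 21.88  13.32 -39.  ]
body [-23.58 -18.14 -39.  ]
body [-23.61  16.42 -39.  ]
tapdot [ 49.34 -47.17  19.3 ]
[ 518.82836964 -109.6472316   267.89208552] [ 521.64002347 -111.13584701  266.72471469]
boss [ 519.29020921 -109.80622114] [ 0.1 -0.2 -0.2 -0.1  0.  -0.1  0.1  0.  -0.4 -0.3 -0.2 -0.1  0.1  0.2
 -0.1  0.  -0.4 -0.1 -0.2 -0.1  0.1 -0.1  0.  -0.2 -0.1 -0.1 -0.3 -0.2
 -0.2 -0.2  0.1 -0.2 -0.2 -0.3 -0.5 -0.3]
```

Emit:
jog_arm(
  rows=[
    [[6, -6, 0], [0, 0, 0.08]],
    [[14, -13, 0], [0, 0, 0.16]],
    [[22, -20, 0], [0, 0, 0.25]],
    [[30, -28, 0], [0, 0, 0.35]],
    [[38, -35, 0], [0, 0, 0.45]],
    [[45, -42, 0], [0, 0, 0.53]],
    [[50.2, -46.6, 0], [0, 0, 0.599]],
    [[50.2, -46.6, 12], [0, 0, 0.599]],
    [[50.2, -46.6, 25], [0, 0, 0.599]],
    [[50.2, -46.6, 25], [0, 0, 0.599]],
  ],
)

```text
time: 9.25
tool_pos: [517.6, -108.5, 260.5]
tcp_rot: [180.0, -0.3, 165.5]
ft_force: [-0.6, 0.8, -3.4]
finger_gap: 31.7
grip_force: 80.3
```

Run:
```python
from h import *
s,im,d,w=wrist("pics/w6.png");np.savez("w6.npz",d=d,w=w,im=im)
print(s['tool_pos'],s['tcp_rot'],s['joint_pos'],s['ft_force'],s['wrist_torque'])
cv2.imwrite("pics/w6c.png",cv2.resize(im[200:420,220:430],None,fx=2.7,fy=2.7))
```

```text
[ 517.60466967 -108.52062497  260.51312443] [179.97114955  -0.32476601 165.54020654] [-1.74057472e+01 -4.22734712e+00  9.13341584e+01  1.21405647e-02
  9.32190082e+01 -9.29452247e+01] [-0.6155057   0.81605892 -3.37798413] [0.02921335 0.03919791 0.01959982]
```

View pics/w6c.png

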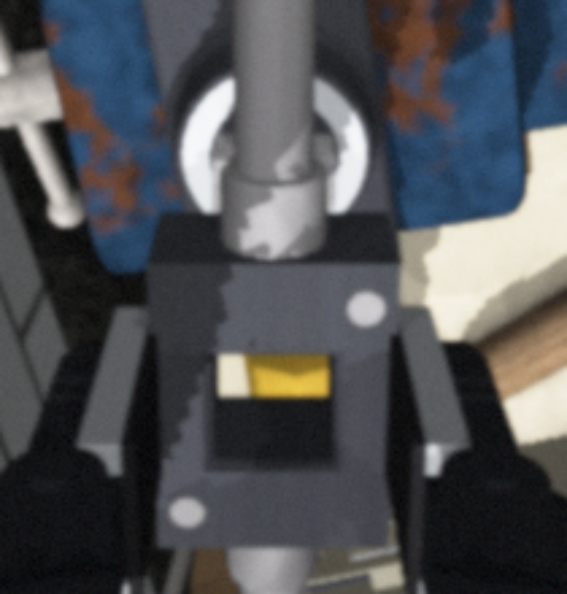

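The hole is centred laterally on the boss ring (about column 274 in the crop). I'll go down.

Emit:
jog_arm(
  rows=[
    [[0, 0, 5], [0, 0, 0]],
    [[0, 0, 10], [0, 0, 0]],
    [[0, 0, 13], [0, 0, 0]],
    [[0, 0, 15], [0, 0, 0]],
    [[0, 0, 17], [0, 0, 0]],
    [[0, 0, 17], [0, 0, 0]],
  ],
)

```text
time: 9.9
tool_pos: [519.1, -109.4, 247.3]
tcp_rot: [180.0, -0.0, 165.5]
ft_force: [-0.2, -0.3, -4.7]
finger_gap: 31.7
grip_force: 80.4
```

Emit:
jog_arm(
  rows=[
    [[0, 0, 1], [0, 0, 0]],
    [[0, 0, 2], [0, 0, 0]],
    [[0, 0, 3], [0, 0, 0]],
  ],
)

```text
time: 10.2
tool_pos: [519.2, -109.5, 244.5]
tcp_rot: [-180.0, 0.0, 165.5]
ft_force: [0.6, -0.5, -3.2]
finger_gap: 31.6
grip_force: 80.5
```

Emit:
jog_arm(
  rows=[
    [[0, 0, 1], [0, 0, 0]],
    [[0, 0, 2], [0, 0, 0]],
    [[0, 0, 3], [0, 0, 0]],
    [[0, 0, 4], [0, 0, 0]],
  ],
)

```text
time: 10.6
tool_pos: [519.9, -109.7, 242.1]
tcp_rot: [-180.0, 0.2, 165.5]
ft_force: [-1.7, 0.8, 8.7]
finger_gap: 32.1
grip_force: 82.0
```

```bash
cat > s.py <<'E'
from h import *
s=r.sense();print(s['tool_pos'].round(2),s['tcp_rot'].round(2),'f',s['ft_force'].round(2),'t',s['wrist_torque'].round(3),s['finger_gap'],s['joint_pos'][5])
E
python3 s.py
```

```text
[ 519.91 -109.68  242.13] [-1.7999e+02  1.6000e-01  1.6546e+02] f [-1.67  0.77  8.75] t [0.1   0.384 0.032] 32.05477664309732 -92.90066503103981
```

Emit:
jog_arm(
  rows=[
    [[0, 0, -2], [0, 0, 0]],
    [[0.8, 0, -2], [0, 0, 0]],
    [[0.8, 0, -1], [0, 0, 0]],
    [[0.8, 0, 0], [0, 0, 0]],
    [[0.8, 0, 0], [0, 0, 0]],
  ],
)

```text
time: 11.1
tool_pos: [518.1, -109.2, 239.8]
tcp_rot: [180.0, -0.1, 165.5]
ft_force: [-0.5, 0.2, -4.7]
finger_gap: 31.8
grip_force: 80.5
```

```bash
python3 s.py
```

```text
[ 518.07 -109.16  239.84] [ 1.8000e+02 -5.0000e-02  1.6546e+02] f [-0.54  0.18 -4.68] t [ 0.026 -0.006 -0.027] 31.803960691257164 -92.90366851767493
```

It's in: no contact force at 239.8. Down further.

Emit:
jog_arm(
  rows=[
    [[0, 0, 1.5], [0, 0, 0]],
    [[0, 0, 3], [0, 0, 0]],
    [[0, 0, 4.5], [0, 0, 0]],
    [[0, 0, 6], [0, 0, 0]],
  ],
)

```text
time: 11.5
tool_pos: [518.2, -109.2, 234.0]
tcp_rot: [180.0, -0.0, 165.5]
ft_force: [-0.4, -0.3, -4.6]
finger_gap: 31.7
grip_force: 80.5
```

```bash
python3 s.py
```

```text
[ 518.19 -109.19  233.99] [ 1.8000e+02 -4.0000e-02  1.6546e+02] f [-0.42 -0.3  -4.65] t [0.025 0.047 0.048] 31.684062676279442 -92.90423325194227
```

Emit:
jog_arm(
  rows=[
    [[0, 0, 1.5], [0, 0, 0]],
    [[0, 0, 3], [0, 0, 0]],
    [[0, 0, 4.5], [0, 0, 0]],
    [[0, 0, 5.5], [0, 0, 0]],
  ],
)

```text
time: 11.9
tool_pos: [518.3, -109.2, 228.9]
tcp_rot: [-180.0, -0.0, 165.5]
ft_force: [0.5, 0.3, -4.0]
finger_gap: 31.6
grip_force: 80.5
```

Emit:
jog_arm(
  rows=[
    [[0, 0, 0.7], [0, 0, 0]],
    [[0, 0, 1.4], [0, 0, 0]],
    [[0, 0, 1.4], [0, 0, 0]],
  ],
)

```text
time: 12.2
tool_pos: [518.3, -109.2, 227.5]
tcp_rot: [180.0, -0.0, 165.5]
ft_force: [0.2, 0.9, -3.5]
finger_gap: 31.4
grip_force: 80.5
```

Emit:
jog_arm(
  rows=[
    [[0, 0, 0.6], [0, 0, 0]],
    [[0, 0, 1.2], [0, 0, 0]],
    [[0, 0, 1.2], [0, 0, 0]],
  ],
)

```text
time: 12.5
tool_pos: [518.3, -109.2, 226.3]
tcp_rot: [180.0, -0.0, 165.5]
ft_force: [-0.7, 0.4, -4.3]
finger_gap: 31.4
grip_force: 80.5
```

Emit:
jog_arm(
  rows=[
    [[0, 0, 0.6], [0, 0, 0]],
    [[0, 0, 1.2], [0, 0, 0]],
    [[0, 0, 1.2], [0, 0, 0]],
  ],
)

```text
time: 12.8
tool_pos: [518.4, -109.2, 225.2]
tcp_rot: [-180.0, 0.0, 165.5]
ft_force: [-0.2, 0.6, -4.5]
finger_gap: 32.0
grip_force: 80.5
```

```bash
python3 s.py
```

```text
[ 518.41 -109.24  225.23] [-1.8000e+02  1.0000e-02  1.6546e+02] f [-0.15  0.59 -4.46] t [0.02  0.105 0.031] 31.986133707428408 -92.90563013017841
```

Emit:
jog_arm(
  rows=[
    [[0, 0, 0.4], [0, 0, 0]],
    [[0, 0, 0.8], [0, 0, 0]],
    [[0, 0, 0.8], [0, 0, 0]],
  ],
)

```text
time: 13.1
tool_pos: [518.7, -109.3, 225.0]
tcp_rot: [-180.0, 0.1, 165.5]
ft_force: [-0.4, -0.4, 1.0]
finger_gap: 31.6
grip_force: 81.0
```

Emit:
jog_arm(
  rows=[
    [[0, 0, 0.4], [0, 0, 0]],
    [[0, 0, 0.8], [0, 0, 0]],
    [[0, 0, 0.8], [0, 0, 0]],
  ],
)

```text
time: 13.4
tool_pos: [519.0, -109.4, 224.8]
tcp_rot: [-180.0, 0.1, 165.5]
ft_force: [-1.2, 0.4, 5.6]
finger_gap: 32.0
grip_force: 81.6
```

```bash
python3 s.py
```

```text
[ 518.98 -109.41  224.82] [-1.7999e+02  1.2000e-01  1.6546e+02] f [-1.19  0.43  5.63] t [ 0.132  0.237 -0.035] 32.00974620065353 -92.90571333143505
```

Seated, with contact at TCP z ≈ 225. Now forward half a turn in stages (positive rz), following the thread down.

Emit:
jog_arm(
  rows=[
    [[0, 0, -0.7], [0, 0, 0.05]],
    [[0, 0, -0.6], [0, 0, 0.15]],
    [[0, 0, -0.6], [0, 0, 0.27]],
    [[0, 0, -0.5], [0, 0, 0.39]],
    [[0, 0, -0.5], [0, 0, 0.51]],
    [[0, 0, -0.4], [0, 0, 0.63]],
    [[0, 0, -0.4], [0, 0, 0.75]],
    [[0, 0, -0.3], [0, 0, 0.87]],
    [[0, 0, -0.2], [0, 0, 0.99]],
    [[0, 0, -0.2], [0, 0, 1.05]],
  ],
)

```text
time: 14.4
tool_pos: [518.9, -108.9, 224.5]
tcp_rot: [179.9, 0.0, 105.1]
ft_force: [-1.3, 2.5, 2.8]
finger_gap: 31.5
grip_force: 81.3
```

```bash
python3 s.py
```

```text
[ 518.85 -108.92  224.48] [179.92   0.   105.06] f [-1.29  2.46  2.82] t [0.477 0.103 0.143] 31.541659665917237 -32.48482385983506
```

Emit:
jog_arm(
  rows=[
    [[0.2, 0, -0.4], [0, 0, 0.1]],
    [[0.4, 0, -0.3], [0, 0, 0.22]],
    [[0.4, 0, -0.3], [0, 0, 0.34]],
    [[0.4, 0, -0.2], [0, 0, 0.46]],
    [[0.4, 0, -0.2], [0, 0, 0.58]],
    [[0.4, 0, -0.1], [0, 0, 0.7]],
    [[0.4, 0, -0.1], [0, 0, 0.82]],
    [[0.4, 0, 0], [0, 0, 0.94]],
    [[0.4, 0, 0.1], [0, 0, 1.05]],
    [[0.4, 0, 0.1], [0, 0, 1.05]],
  ],
)

```text
time: 15.4
tool_pos: [518.9, -108.6, 224.1]
tcp_rot: [179.9, -0.1, 45.1]
ft_force: [1.1, 2.3, 0.9]
finger_gap: 31.8
grip_force: 81.1
```

```bash
python3 s.py
```

```text
[ 518.87 -108.63  224.08] [ 1.7995e+02 -7.0000e-02  4.5060e+01] f [1.12 2.28 0.86] t [ 0.273 -0.362  0.148] 31.81693386772892 27.548195998893885
```

Emit:
jog_arm(
  rows=[
    [[0.2, 0, 0], [0, 0, 0.1]],
    [[0.4, 0, 0], [0, 0, 0.22]],
    [[0.4, 0, 0], [0, 0, 0.34]],
    [[0.4, 0, 0.1], [0, 0, 0.46]],
    [[0.4, 0, 0.1], [0, 0, 0.58]],
    [[0.4, 0, 0.2], [0, 0, 0.7]],
    [[0.4, 0, 0.2], [0, 0, 0.82]],
    [[0.4, 0, 0.3], [0, 0, 0.94]],
    [[0.4, 0, 0.4], [0, 0, 1.05]],
    [[0.4, 0, 0.4], [0, 0, 1.05]],
  ],
)

```text
time: 16.4
tool_pos: [519.0, -108.8, 223.6]
tcp_rot: [180.0, -0.1, -15.0]
ft_force: [1.9, -1.0, 1.0]
finger_gap: 31.8
grip_force: 81.0
```

```bash
python3 s.py
```

```text
[ 519.04 -108.78  223.6 ] [ 1.7999e+02 -8.0000e-02 -1.4950e+01] f [ 1.92 -0.95  0.96] t [ 0.021 -0.439  0.113] 31.7524016329509 87.57546331011201
```

Half a turn forward done (torque about 0.13). Now a quarter turn back, plus the play.

Emit:
jog_arm(
  rows=[
    [[0, 0, 0], [0, 0, -0.1]],
    [[0, 0, 0], [0, 0, -0.2]],
    [[0, 0, -0.1], [0, 0, -0.32]],
    [[0, 0, -0.1], [0, 0, -0.44]],
    [[0, 0, -0.2], [0, 0, -0.56]],
    [[0, 0, -0.2], [0, 0, -0.68]],
    [[0, 0, -0.3], [0, 0, -0.8]],
    [[0, 0, -0.4], [0, 0, -0.92]],
    [[0, 0, -0.4], [0, 0, -1.04]],
    [[0, 0, -0.5], [0, 0, -1.14]],
  ],
)

```text
time: 17.4
tool_pos: [518.9, -108.7, 224.1]
tcp_rot: [180.0, -0.0, 50.9]
ft_force: [2.1, -0.1, 0.8]
finger_gap: 31.8
grip_force: 81.0
```

Emit:
jog_arm(
  rows=[
    [[0, 0, 0], [0, 0, -0.12]],
    [[0, 0, -0.1], [0, 0, -0.24]],
    [[0, 0, -0.1], [0, 0, -0.36]],
    [[0, 0, -0.2], [0, 0, -0.48]],
    [[0, 0, -0.2], [0, 0, -0.58]],
    [[0, 0, -0.2], [0, 0, -0.58]],
  ],
)

```text
time: 18.0
tool_pos: [518.8, -108.5, 224.3]
tcp_rot: [180.0, -0.0, 83.9]
ft_force: [2.1, 1.6, 2.6]
finger_gap: 31.5
grip_force: 81.2
```

```bash
python3 s.py
```

```text
[ 518.79 -108.55  224.28] [179.96  -0.    83.9 ] f [2.11 1.63 2.62] t [ 0.164 -0.332  0.007] 31.51939215041664 -11.268122069299022
```

Emit:
jog_arm(
  rows=[
    [[0, 0, -0.2], [0, 0, 0.12]],
    [[0, 0, -0.2], [0, 0, 0.24]],
    [[0, 0, -0.1], [0, 0, 0.36]],
    [[0, 0, -0.1], [0, 0, 0.48]],
    [[0, 0, 0], [0, 0, 0.6]],
    [[0, 0, 0], [0, 0, 0.72]],
    [[0, 0, 0], [0, 0, 0.84]],
    [[0, 0, 0.1], [0, 0, 0.96]],
    [[0, 0, 0.2], [0, 0, 1.08]],
    [[0, 0, 0.3], [0, 0, 1.15]],
  ],
)

```text
time: 19.0
tool_pos: [518.8, -108.6, 223.8]
tcp_rot: [180.0, -0.0, 17.4]
ft_force: [1.9, 0.3, 0.3]
finger_gap: 31.8
grip_force: 81.1
```

Emit:
jog_arm(
  rows=[
    [[0, 0, 0], [0, 0, 0.12]],
    [[0, 0, 0.1], [0, 0, 0.24]],
    [[0, 0, 0.1], [0, 0, 0.36]],
    [[0, 0, 0.2], [0, 0, 0.48]],
    [[0, 0, 0.3], [0, 0, 0.57]],
    [[0, 0, 0.3], [0, 0, 0.57]],
  ],
)

```text
time: 19.6
tool_pos: [518.8, -108.8, 223.6]
tcp_rot: [180.0, -0.0, -15.1]
ft_force: [2.6, -0.2, 1.3]
finger_gap: 31.5
grip_force: 81.1
```

```bash
python3 s.py
```

```text
[ 518.82 -108.79  223.57] [ 1.7999e+02 -5.0000e-02 -1.5090e+01] f [ 2.64 -0.18  1.31] t [-0.084 -0.452  0.11 ] 31.484636635757465 87.71395243924763
```

Now regrip: open, lift, turn the hand back half a turn, go down and grip again.

Emit:
jog_arm(
  rows=[
    [[0.3, 0, 0], [0, 0, 0]],
    [[0.3, 0, 0], [0, 0, 0]],
    [[0.3, 0, 0], [0, 0, 0]],
    [[0.3, 0, 0], [0, 0, 0]],
    [[0.3, 0, -5], [0, 0, 0]],
    [[0.3, 0, -15], [0, 0, 0]],
    [[0.3, 0, -30], [0, 0, 0]],
    [[0.3, 0, -35], [0, 0, -0.1]],
    [[0.3, 0, -35], [0, 0, -0.22]],
    [[0.3, 0, -35], [0, 0, -0.36]],
  ],
  grip=56,
)

```text
time: 20.6
tool_pos: [519.5, -108.9, 260.6]
tcp_rot: [179.9, -0.1, 5.9]
ft_force: [-0.9, 0.6, 0.5]
finger_gap: 55.5
grip_force: 0.0
```

Emit:
jog_arm(
  rows=[
    [[0, 0, 0], [0, 0, -0.14]],
    [[0, 0, 0], [0, 0, -0.28]],
    [[0, 0, 0], [0, 0, -0.42]],
    [[0, 0, 0], [0, 0, -0.56]],
    [[0, 0, 0], [0, 0, -0.7]],
    [[0, 0, 0], [0, 0, -0.84]],
    [[0, 0, 0], [0, 0, -0.98]],
    [[0, 0, 0], [0, 0, -1.12]],
    [[0, 0, 0], [0, 0, -1.26]],
    [[0, 0, 0], [0, 0, -1.4]],
  ],
)

```text
time: 21.6
tool_pos: [519.3, -108.8, 260.2]
tcp_rot: [179.9, 0.0, 86.2]
ft_force: [-0.3, 0.2, -0.2]
finger_gap: 55.8
grip_force: 0.0
```

Emit:
jog_arm(
  rows=[
    [[0, 0, 0], [0, 0, -0.14]],
    [[0, 0, 0], [0, 0, -0.28]],
    [[0, 0, 0], [0, 0, -0.42]],
    [[0, 0, 0], [0, 0, -0.56]],
    [[0, 0, 0], [0, 0, -0.7]],
    [[0, 0, 0], [0, 0, -0.84]],
    [[0, 0, 0], [0, 0, -0.98]],
    [[0, 0, 0], [0, 0, -1.12]],
    [[0, 0, 0], [0, 0, -1.26]],
    [[0, 0, 0], [0, 0, -1.36]],
  ],
)

```text
time: 22.6
tool_pos: [519.3, -108.8, 260.2]
tcp_rot: [-180.0, 0.1, 164.1]
ft_force: [-0.2, 0.2, 0.3]
finger_gap: 56.3
grip_force: 0.0
```

```bash
python3 s.py
python3 - <<'E'
from tl import *
s,im,d,w=wrist("pics/w7.png")
cv2.imwrite("pics/w7c.png",im[120:480,120:520])
E
```

```text
[ 519.33 -108.81  260.22] [-1.8000e+02  1.1000e-01  1.6407e+02] f [-0.25  0.23  0.31] t [ 0.009  0.013 -0.005] 56.34843688750447 -91.43437832752782
```

View pics/w7c.png

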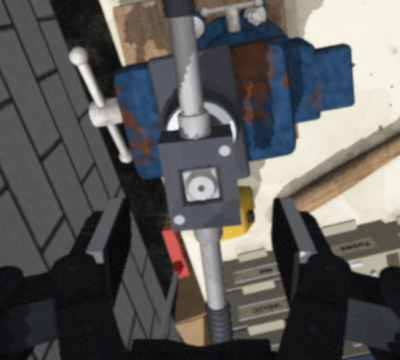

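The released wrench sits on the tap, turned about 7° relative to the hand (arm from (185,60) to (215,290) in the crop). I'll turn the hand to match, go down and grip.

Emit:
jog_arm(
  rows=[
    [[0, 0, 0], [0, 0, -0.11]],
    [[0, 0, 0], [0, 0, -0.11]],
    [[0, 0, 8], [0, 0, -0.11]],
    [[0, 0, 16], [0, 0, -0.11]],
    [[0, 0, 24], [0, 0, -0.11]],
    [[0, 0, 31], [0, 0, -0.11]],
    [[0, 0, 36], [0, 0, -0.11]],
    [[0, 0, 36], [0, 0, -0.11]],
  ],
)

```text
time: 23.45
tool_pos: [518.2, -108.5, 221.1]
tcp_rot: [180.0, -0.1, 170.0]
ft_force: [0.3, -0.1, -0.7]
finger_gap: 55.8
grip_force: 0.0
```

Emit:
jog_arm(
  rows=[
    [[0, 0, 0], [0, 0, 0]],
    [[0, 0, 0], [0, 0, 0]],
    [[0, 0, 0], [0, 0, 0]],
    [[0, 0, 0], [0, 0, 0]],
    [[0, 0, 0], [0, 0, 0]],
    [[0, 0, 0], [0, 0, 0]],
  ],
  grip=20,
  force=80,
)

```text
time: 24.05
tool_pos: [519.2, -108.8, 223.0]
tcp_rot: [-180.0, 0.1, 170.0]
ft_force: [-0.0, -0.4, 5.4]
finger_gap: 31.8
grip_force: 79.9
```

```bash
python3 s.py
```

```text
[ 519.16 -108.78  223.01] [-1.7999e+02  6.0000e-02  1.7004e+02] f [-0.03 -0.39  5.36] t [ 0.042  0.026 -0.054] 31.836025158159185 -97.41120317783155
```

Gripped. Forward to about three quarters.

Emit:
jog_arm(
  rows=[
    [[0, 0, -0.5], [0, 0, 0.08]],
    [[0, 0, -0.5], [0, 0, 0.2]],
    [[0, 0, -0.4], [0, 0, 0.32]],
    [[0, 0, -0.4], [0, 0, 0.44]],
    [[0, 0, -0.3], [0, 0, 0.56]],
    [[0, 0, -0.3], [0, 0, 0.68]],
    [[0, 0, -0.2], [0, 0, 0.8]],
    [[0, 0, -0.1], [0, 0, 0.92]],
    [[0, 0, 0], [0, 0, 1.0]],
    [[0, 0, 0], [0, 0, 1.0]],
  ],
)

```text
time: 25.05
tool_pos: [519.1, -108.6, 222.7]
tcp_rot: [180.0, 0.0, 112.7]
ft_force: [-0.5, -0.7, 3.7]
finger_gap: 32.1
grip_force: 79.8
```

```bash
python3 s.py
```

```text
[ 519.06 -108.63  222.66] [1.7997e+02 2.0000e-02 1.1269e+02] f [-0.53 -0.7   3.67] t [ 0.008 -0.029  0.154] 32.1198504505339 -40.051052054605
```

Emit:
jog_arm(
  rows=[
    [[0, 0, 0], [0, 0, 0.1]],
    [[0, 0, 0.1], [0, 0, 0.22]],
    [[0, 0, 0.1], [0, 0, 0.34]],
    [[0, 0, 0.2], [0, 0, 0.46]],
    [[0, 0, 0.2], [0, 0, 0.58]],
    [[0, 0, 0.3], [0, 0, 0.7]],
    [[0, 0, 0.4], [0, 0, 0.83]],
    [[0, 0, 0.4], [0, 0, 0.83]],
  ],
)

```text
time: 25.85
tool_pos: [519.0, -108.7, 222.2]
tcp_rot: [180.0, -0.0, 65.2]
ft_force: [-0.1, 0.6, 4.3]
finger_gap: 32.0
grip_force: 79.8
```

```bash
python3 s.py
```

```text
[ 519.02 -108.67  222.23] [ 1.7997e+02 -1.0000e-02  6.5210e+01] f [-0.06  0.63  4.32] t [ 0.067 -0.043  0.073] 32.019938109537755 7.425108696973607
```

Quarter turn back.

Emit:
jog_arm(
  rows=[
    [[0, 0, -0.1], [0, 0, -0.1]],
    [[0, 0, -0.1], [0, 0, -0.22]],
    [[0, 0, -0.2], [0, 0, -0.34]],
    [[0, 0, -0.3], [0, 0, -0.46]],
    [[0, 0, -0.3], [0, 0, -0.58]],
    [[0, 0, -0.4], [0, 0, -0.7]],
    [[0, 0, -0.4], [0, 0, -0.82]],
    [[0, 0, -0.5], [0, 0, -0.94]],
    [[0, 0, -0.6], [0, 0, -1.06]],
    [[0, 0, -0.6], [0, 0, -1.15]],
  ],
)

```text
time: 26.85
tool_pos: [518.9, -108.7, 222.7]
tcp_rot: [180.0, 0.0, 131.7]
ft_force: [0.0, 0.4, 4.3]
finger_gap: 31.9
grip_force: 79.8
```

Emit:
jog_arm(
  rows=[
    [[0, 0, 0], [0, 0, -0.12]],
    [[0, 0, -0.1], [0, 0, -0.24]],
    [[0, 0, -0.1], [0, 0, -0.36]],
    [[0, 0, -0.2], [0, 0, -0.48]],
    [[0, 0, -0.2], [0, 0, -0.58]],
    [[0, 0, -0.2], [0, 0, -0.58]],
  ],
)

```text
time: 27.45
tool_pos: [518.9, -108.8, 223.0]
tcp_rot: [-180.0, 0.0, 164.7]
ft_force: [-0.4, 0.1, 4.0]
finger_gap: 31.6
grip_force: 79.8
```

```bash
python3 s.py
```

```text
[ 518.94 -108.77  222.97] [-1.8000e+02  2.0000e-02  1.6468e+02] f [-0.41  0.09  4.03] t [-0.026 -0.014 -0.03 ] 31.620854751340044 -92.0566416988835
```

Emit:
jog_arm(
  rows=[
    [[0, 0, 0], [0, 0, 0.12]],
    [[0, 0, 0], [0, 0, 0.24]],
    [[0, 0, 0], [0, 0, 0.36]],
    [[0, 0, 0.1], [0, 0, 0.48]],
    [[0, 0, 0.1], [0, 0, 0.6]],
    [[0, 0, 0.2], [0, 0, 0.72]],
    [[0, 0, 0.2], [0, 0, 0.84]],
    [[0, 0, 0.3], [0, 0, 0.96]],
    [[0, 0, 0.4], [0, 0, 1.08]],
    [[0, 0, 0.5], [0, 0, 1.15]],
  ],
)

```text
time: 28.45
tool_pos: [519.0, -108.7, 222.5]
tcp_rot: [180.0, 0.0, 98.2]
ft_force: [0.6, -0.1, 4.2]
finger_gap: 31.7
grip_force: 79.9
```

Emit:
jog_arm(
  rows=[
    [[0, 0, 0], [0, 0, 0.12]],
    [[0, 0, 0.1], [0, 0, 0.24]],
    [[0, 0, 0.1], [0, 0, 0.36]],
    [[0, 0, 0.2], [0, 0, 0.48]],
    [[0, 0, 0.3], [0, 0, 0.6]],
    [[0, 0, 0.3], [0, 0, 0.7]],
    [[0, 0, 0.4], [0, 0, 0.8]],
    [[0, 0, 0.4], [0, 0, 0.8]],
  ],
)

```text
time: 29.25
tool_pos: [519.0, -108.7, 222.1]
tcp_rot: [180.0, -0.0, 52.5]
ft_force: [0.5, 0.0, 4.5]
finger_gap: 32.1
grip_force: 79.9
```

```bash
python3 s.py
```

```text
[ 519.02 -108.65  222.13] [ 1.7997e+02 -1.0000e-02  5.2520e+01] f [0.46 0.04 4.54] t [ 0.017 -0.077  0.066] 32.0502140092226 20.116540986146568
```

Near the bottom window now, so I'll use small checked steps.

Emit:
jog_arm(
  rows=[
    [[0, 0, 0], [0, 0, 0.06]],
    [[0, 0, 0.1], [0, 0, 0.12]],
    [[0, 0, 0.1], [0, 0, 0.16]],
  ],
)

```text
time: 29.55
tool_pos: [519.0, -108.6, 222.1]
tcp_rot: [180.0, -0.0, 43.5]
ft_force: [-0.1, 0.5, 4.9]
finger_gap: 31.6
grip_force: 79.9
```

```bash
python3 s.py
```

```text
[ 519.02 -108.65  222.06] [ 1.7998e+02 -2.0000e-02  4.3500e+01] f [-0.11  0.46  4.87] t [ 0.067 -0.089  0.156] 31.620178825214104 29.133047012946008
```

Emit:
jog_arm(
  rows=[
    [[0, 0, 0], [0, 0, 0.06]],
    [[0, 0, 0.1], [0, 0, 0.11]],
  ],
)

```text
time: 29.75
tool_pos: [519.0, -108.6, 222.0]
tcp_rot: [180.0, -0.0, 37.2]
ft_force: [-0.4, 0.8, 5.2]
finger_gap: 32.1
grip_force: 80.0
```

```bash
python3 s.py
```

```text
[ 519.03 -108.64  221.97] [ 1.7998e+02 -2.0000e-02  3.7200e+01] f [-0.42  0.78  5.21] t [ 0.014 -0.074  0.121] 32.1163640597223 35.43510783454322
```

Emit:
jog_arm(
  rows=[
    [[0, 0, 0], [0, 0, 0.06]],
    [[0, 0, 0], [0, 0, 0.11]],
  ],
)

```text
time: 29.95
tool_pos: [519.0, -108.7, 222.0]
tcp_rot: [180.0, -0.0, 30.9]
ft_force: [-0.3, 0.3, 4.0]
finger_gap: 31.7
grip_force: 79.9
```

```bash
python3 s.py
```

```text
[ 519.02 -108.66  221.96] [ 1.7998e+02 -2.0000e-02  3.0890e+01] f [-0.29  0.31  3.96] t [ 0.073 -0.026  0.153] 31.734825191687467 41.73932442872366
```

Emit:
jog_arm(
  rows=[
    [[0, 0, 0.1], [0, 0, 0.06]],
    [[0, 0, 0.1], [0, 0, 0.11]],
  ],
)

```text
time: 30.15
tool_pos: [519.0, -108.7, 221.9]
tcp_rot: [180.0, -0.0, 24.6]
ft_force: [0.5, -0.0, 4.7]
finger_gap: 31.7
grip_force: 79.9
```

```bash
python3 s.py
```

```text
[ 519.03 -108.66  221.88] [ 1.7998e+02 -3.0000e-02  2.4590e+01] f [ 0.5  -0.01  4.72] t [ 0.019 -0.032  0.19 ] 31.693185798048543 48.0424303352874
```

Emit:
jog_arm(
  rows=[
    [[0, 0, 0], [0, 0, 0.03]],
    [[0, 0, 0], [0, 0, 0.06]],
  ],
)

```text
time: 30.35
tool_pos: [519.0, -108.7, 221.9]
tcp_rot: [180.0, -0.0, 21.2]
ft_force: [0.2, 0.7, 4.3]
finger_gap: 32.2
grip_force: 80.0
```

```bash
python3 s.py
```

```text
[ 519.04 -108.66  221.86] [ 1.7998e+02 -3.0000e-02  2.1220e+01] f [0.19 0.66 4.33] t [ 0.05  -0.049  0.17 ] 32.21205141583753 51.41311750572511
```

Emit:
jog_arm(
  rows=[
    [[0, 0, 0.1], [0, 0, 0.06]],
    [[0, 0, 0.1], [0, 0, 0.1]],
  ],
)

```text
time: 30.55
tool_pos: [519.0, -108.6, 221.8]
tcp_rot: [180.0, -0.0, 15.4]
ft_force: [-0.1, -0.1, 4.4]
finger_gap: 32.1
grip_force: 80.0
```

```bash
python3 s.py
```

```text
[ 519.04 -108.64  221.79] [ 1.7999e+02 -3.0000e-02  1.5430e+01] f [-0.07 -0.06  4.45] t [ 0.087 -0.026  0.161] 32.073183543639885 57.204348659495416
```

Emit:
jog_arm(
  rows=[
    [[0, 0, 0], [0, 0, 0.06]],
    [[0, 0, 0.1], [0, 0, 0.11]],
  ],
)

```text
time: 30.75
tool_pos: [519.1, -108.7, 221.7]
tcp_rot: [180.0, -0.0, 9.1]
ft_force: [0.9, 0.7, 5.1]
finger_gap: 32.0
grip_force: 80.0
```

```bash
python3 s.py
```

```text
[ 519.08 -108.68  221.72] [ 1.7998e+02 -4.0000e-02  9.1200e+00] f [0.92 0.66 5.08] t [ 0.012 -0.082  0.105] 32.008339569560164 63.509225610806325
```

Emit:
jog_arm(
  rows=[
    [[0, 0, 0], [0, 0, 0.06]],
    [[0, 0, 0], [0, 0, 0.11]],
  ],
)

```text
time: 30.95
tool_pos: [519.1, -108.7, 221.7]
tcp_rot: [180.0, -0.0, 2.8]
ft_force: [0.3, -0.1, 4.9]
finger_gap: 32.3
grip_force: 80.0
```

```bash
python3 s.py
```

```text
[ 519.06 -108.67  221.71] [ 1.7999e+02 -4.0000e-02  2.8300e+00] f [ 0.27 -0.07  4.92] t [ 0.056 -0.121  0.281] 32.26513812248622 69.80527618389235
```

Torque is rising. A small confirming step next.

Emit:
jog_arm(
  rows=[
    [[0, 0, 0], [0, 0, 0.03]],
    [[0, 0, 0], [0, 0, 0.03]],
  ],
)

```text
time: 31.15
tool_pos: [519.1, -108.7, 221.7]
tcp_rot: [180.0, -0.0, 1.2]
ft_force: [0.7, -0.4, 5.9]
finger_gap: 32.0
grip_force: 80.0
```

```bash
python3 s.py
```

```text
[ 519.06 -108.67  221.71] [ 1.7999e+02 -4.0000e-02  1.1800e+00] f [ 0.73 -0.44  5.88] t [ 0.009 -0.075  0.372] 31.95210194554893 71.45190422951188
```

It has touched bottom (0.37 N m). I'll relax the twist, let go and lift away.

Emit:
jog_arm(
  rows=[
    [[0, 0, 0], [0, 0, -0.05]],
    [[0, 0, 0], [0, 0, -0.1]],
    [[0, 0, 0], [0, 0, -0.1]],
  ],
)

```text
time: 31.45
tool_pos: [519.1, -108.7, 221.7]
tcp_rot: [180.0, -0.0, 7.1]
ft_force: [0.7, 0.1, 5.0]
finger_gap: 31.9
grip_force: 80.0
```

```bash
python3 s.py
```

```text
[ 519.08 -108.71  221.74] [ 1.7999e+02 -4.0000e-02  7.0700e+00] f [0.67 0.11 4.99] t [-0.01  -0.103  0.088] 31.881018289914888 65.56322835842865
```

Emit:
jog_arm(
  rows=[
    [[0, 0, 0], [0, 0, 0]],
    [[0, 0, 0], [0, 0, 0]],
    [[0, 0, 0], [0, 0, 0]],
    [[0, 0, 0], [0, 0, 0]],
    [[0, 0, -3], [0, 0, 0]],
    [[0, 0, -12], [0, 0, 0]],
    [[0, 0, -25], [0, 0, 0]],
    [[0, 0, -40], [0, 0, 0]],
    [[0, 0, -60], [0, 0, 0]],
    [[0, 0, -60], [0, 0, 0]],
  ],
  grip=60,
)

```text
time: 32.45
tool_pos: [520.6, -109.2, 286.3]
tcp_rot: [179.8, -0.4, 6.8]
ft_force: [-0.7, 0.5, -0.3]
finger_gap: 59.9
grip_force: 0.0
```

```bash
python3 s.py
python3 - <<'E'
from h import *
s,im,d,w=wrist("pics/w8.png")
cv2.imwrite("pics/w8c.png",im[120:480,120:520])
t=(np.hypot(w[...,0]-519,w[...,1]+109)<25)&(w[...,2]>225)
z=w[...,2][t];print(np.histogram(z,bins=np.arange(225,275,2)))
E
```

```text
[ 520.63 -109.24  286.35] [179.83  -0.36   6.75] f [-0.71  0.53 -0.32] t [0.021 0.035 0.019] 59.93736985601717 65.87911859649816
(array([   0,    0,    0,    0,    0,    0,    0,    0,    1,    5,    9,
          9,    9,   15,   19,   36,  109, 1399, 3036,  399,   85,    0,
          0,    0]), array([225, 227, 229, 231, 233, 235, 237, 239, 241, 243, 245, 247, 249,
       251, 253, 255, 257, 259, 261, 263, 265, 267, 269, 271, 273]))
```

View pics/w8c.png

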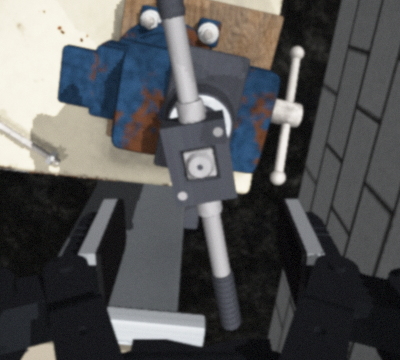

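The wrench sits level on the square (hole at (201,163) in the crop, its top at about z 262). The gripper is clear and the bystanders are untouched. Handing in.

```bash
python3 -c "
from bench import r
print(r.hand_in())"
```

```text
the job is handed in; nothing more can be done
None
```

The tap is worked down to the bottom of its hole in the half-turn, quarter-back sequence, and the wrench is left sitting on its square with the gripper clear. I handed the job in at about 32 s; the hand-in did not return a verdict.

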